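# Fit the blue filter and hold the amber reference glass in the photometer beam

### The arm

A 6-joint arm with a two-finger parallel gripper is mounted at the origin on the work surface. World frame = base frame: x ahead of the robot, y to its left, z up, the work surface at z = 0. Lengths are in m, angles in degrees, forces in N, time in s.
With the tool pointing down it reaches from about 0.275 to 0.975 m from the base axis. Payload 8.4 kg.
Tool frame: the origin (TCP) lies on the centre line of the jaws, within the pads' length; the fingertips stand manip.nose_length ahead of it and the grasp point (between the pads) lies 3 mm ahead of it (manip.nose_length is the distance from the TCP to the fingertips, in m); z points along the fingers, y is the line along which they close (so a half turn about z gives the same grasp; the last joint's range is limited). The gripper opens to 92 mm and grips with 3 to 60 N. Pads are 20 mm wide; open, the fingers measure 128 mm over their backs; the gripper's body (75 mm by 189 mm) begins 69 mm behind the grasp point.
Start: joints at [64.32, 20.225, 93.587, -0, 66.188, -0.138], TCP at [0.269, 0.564, 0.237] pointing down, gripper open.
Joint ranges: [-150.9, 150.9], [-52.94, 120.26], [3.33, 152.33], [-74.26, 254.26], [0, 154.13], [-172.89, 172.89]. Speed limits (degrees/s): [127.2, 127.2, 159.86, 180, 180, 180].

### API

Orientations are given as a 3x3 rotation matrix whose columns are the frame's x, y, z axes.
In Python, from workcell import monitor, eyes, workorder, manip gives the robot as it stands.
- The arm moves only by the shell command python3 -m inch 'ROWS'. ROWS is JSON, a list of rows, each an object of numbers: "hand": the opening, from 0 (shut) to 1 (fully open); "dx", "dy", "dz": the shift along the tool's x, y, z normalised to -1 to 1, where 1 is 0.25 m; "wx", "wy", "wz": the turn, a rotation vector about the tool's x, y, z normalised to -1 to 1, where 1 is 90 degrees. A call has 1 to 5 rows; each row is the pose to reach, as a shift and turn from the pose commanded when the call began, along the tool's axes at that moment; what a row does not reach only later rows make up. A row lasts 1/8 s, in which the tool goes at most 62.5 mm and 10.7 degrees, less where a joint would pass 70% of its speed; a pose out of reach is approached as far as the arm can. A call with a number of a shift or a turn outside -1 to 1 is refused whole. A call with a gripper value outside its range is refused whole. The fingers move at their own pace and stop on an object; the grip force is fixed at half the most. Time passes only in rows, so rows that repeat a pose let the fingers close. It gives the time, the measured TCP pose, the force, the opening and the grip force at its end, in the units of the state.
- monitor.observe(): the state, without advancing time (a new reading comes with each control period).
- eyes.grab_frame(name): name is "side" or "top"; returns a dict with "color" (480x640x3 uint8, blue, green, red), "mtx" (3x3 intrinsics, pixels), "cam_to_world" (4x4, takes a point from camera to world coordinates). Camera axes: x right, y down, z forward; pixel columns grow to the right and rows downward; lengths in m; the calibration is good to about 2 mm. A picture is of the moment at which its call begins. There is no depth.
- workorder.job_done(): hands the job in; it is judged then, once.
The state is a dict: "t": time; "joint_positions": joint angles; "qd": joint speeds; "tau": joint torques, N m; "position": TCP position; "tool_rot": TCP orientation; "force": force on the tool from outside, world axes, zero at the start; "wrist_torque": the same for the moment, N m; "finger_gap": finger opening in m; "grasp_force": force on a finger pad.
Only numpy, scipy, OpenCV 4.12 (cv2) and the standard library are available. Lean on these libraries where they do the work, as an engineer would, in place of code of your own. Each camera call takes 0.05 s, during which the arm holds its last target. There are 200 camera calls.

### The job

Take the blue filter slide from the rack, lower it all the way home into the filter slot in the photometer's deck before letting it go, then grip the knob of the spring-returned pull rod and draw it straight out, without forcing it in its bore, until the amber reference glass stands in the light beam. Finish while still holding the rod there, by its knob alone. Do not touch the reference glasses or push hard on the instrument, and leave the other two slides and the things on the bench where they are.

Things in the scene. Friction and masses are not known exactly. Their poses are not given: they have to be found in the camera images.
- photometer: White and blue-grey bench photometer, fixed; 320 (x) by 340 (y) by 150 mm high: front face at x = -150 mm, back at +170, sides at y = -200 and +140, deck at z = 150 (trims up to 156). Origin on the bench below the rod; x points from the front (robot side) to the back. Open bay in the deck (x -100 to +40, y -32 to +32) with the cell carriage; keys on the -y side, filter slot on the +y side.
- filter_slot (a point): Mouth of the filter slot, centre of its dark bezel's top, 154 mm above the bench (photometer frame -23, 65, 153.8 mm); axes as the photometer's. Slot 37 mm along x, 6.5 mm along y, open straight down 60 mm; the mouth of its bezel flares by 1.5 mm on each long side. A slide is home when its shoulder rests on the bezel, its origin then at this point.
- blue_slide: Slide with blue grip, 50 g. Origin: middle of the shoulder's underside; z up, x along the width, y through the thickness; fits either way round. Shoulder 46 x 14 x 4 mm; blade below it 34 wide, 4 thick, 46 deep (last 8 mm 30 x 2.6); grip block above it 28 (x) by 10 (y), 4 to 34 mm over the origin. Hangs by its shoulder in one of the rack's three slots (varies), 56 mm above the bench.
- green_slide: the same slide with a green grip, in another slot of the rack; to be left there
- red_slide: the same slide with a red grip, in another slot of the rack; to be left there
- filter_rack: white filter rack, fixed, 170 (x) by 44 (y) by 56 mm high, origin under its middle; slots at x = -52, 0, +52 mm, 37 by 7 mm, each holding a slide that hangs by its shoulder
- pull_rod: Pull rod: 12 mm steel rod, level in the bore, 160 g, with a ribbed black knob 22 mm in diameter, 24 mm long on its outer end. Origin: centre of the knob, 45 mm before the front face with the rod in, 114 mm above the bench; x along the rod into the instrument. A collar on its inner end draws the carriage along after about 1 mm of play.
- carriage (a joint): Travel of the cell carriage (m): 0 fully in (start) to 0.054 (stop), growing as the rod is drawn to the photometer's -x. A spring pulls it in: 4.5 N when in, plus 0.6 N per 10 mm; let go, it takes rod and glasses back to 0. Four cells 16 mm apart along x; the front one (nearest the robot) is empty and stands in the beam at the start.
- beam (a point): Where the light beam crosses the bay: photometer frame -23, 0, 100 mm, at the height of the carriage's floor; the beam runs along y, marked by two short yellow bars on the deck beside the bay. A glass is in the beam when its origin has this point's x in the photometer frame.
- amber_glass: Amber (orange) reference glass, upright block 12.5 (x) by 52 (y) by 45 mm with dark ends, in the second, third or fourth cell of the carriage (varies): 16, 32 or 48 mm behind the beam at the start. Origin: middle of its underside; axes as the photometer's. Its top is 5 mm below the deck.
- grey_glass: grey reference glass of the same size, in another cell
- green_glass: green reference glass of the same size, in another cell
- brown_bottle: brown bottle, 60 mm in diameter, 150 mm high, bystander on the right of the bench; origin under its middle
- small_bottle: small brown bottle, 48 mm in diameter, 110 mm high, bystander on the right; origin under its middle
- brown_jar: brown jar with white lid, 64 mm in diameter, 90 mm high, bystander on the left beyond the rack; origin under its middle
- beaker: glass beaker, 68 mm in diameter, 90 mm high, bystander on the right; origin under its middle
- slide_case: open blue plastic case, 120 x 90 x 35 mm, bystander near on the right; origin under its middle
- bore (a point): mouth of the pull rod's bore in the front face, at the brass bush, 115 mm above the bench (photometer frame -150, 0, 115 mm); axes as the photometer's. The bore is 13 mm wide, runs 50 mm along +x and opens into the bay.
Not all that is in view belongs to the job. Of the things like the pull_rod, leave any that is green or turquoise; of the rest the smaller one is meant.

How it is judged (in metres and radians):
On the way, in this order (a step that is already met when the one before it is completed fails the run):
1. the blue slide is home in the filter slot and let go (horizontal distance between blue_slide and filter_slot below 0.004 m and z of blue_slide in the frame of filter_slot between -0.004 and 0.003 m and angle between blue_slide's own z axis and vertical below 0.08 rad and contact force between the fingers and blue_slide below 0.1 N), for 0.3 s.
2. the amber glass is drawn into the beam with the rod held by the fingers (x of amber_glass in the frame of beam between -0.004 and 0.004 m and contact force between the fingers and pull_rod above 3 N), for 0.5 s.
At the end, for the whole second after the job is handed in: Blue slide home in the slot, let go (4 mm sideways, 3 mm in depth, upright to 0.08 rad); amber glass seated in its cell, in the beam within 4 mm and at rest; rod in line with its bore to 0.05 rad, held by the fingers (over 3 N), which do not lean on the instrument (3 N) (all of step 2 and horizontal distance between blue_slide and filter_slot below 0.004 m and z of blue_slide in the frame of filter_slot between -0.004 and 0.003 m and angle between blue_slide's own z axis and vertical below 0.08 rad and contact force between the arm and blue_slide below 0.1 N and z of amber_glass in the frame of beam below 0.004 m and velocity of joint carriage between -0.004 and 0.004 m/s and angle between the x axis of pull_rod and the x axis of photometer, either way round below 0.05 rad and contact force between the fingers and photometer below 3 N); the arm keeps its last pose, push and grip.
It fails at once if the blue slide is let go over the slot while more than 15 mm short of home (horizontal distance between blue_slide and filter_slot below 0.03 m and z of blue_slide in the frame of filter_slot above 0.015 m and contact force between the fingers and blue_slide below 0.05 N).
It fails at once if the rod is forced in its bore (over 25 N against the instrument) (contact force between pull_rod and photometer above 25 N).
It fails at once if the instrument is pushed hard, with the fingers (over 25 N) or through the slide (over 40 N) (contact force between the fingers and photometer above 25 N or contact force between blue_slide and photometer above 40 N).
It fails at once if a reference glass is touched by the robot (contact force between any of the arm, the fingers and amber_glass above 0.5 N or contact force between any of the arm, the fingers and grey_glass above 0.5 N or contact force between any of the arm, the fingers and green_glass above 0.5 N).
It fails at once if another slide or a bystander on the bench is moved from its place (distance of any of green_slide, red_slide from where it was at the start of the episode above 0.012 m or distance of any of brown_bottle, small_bottle, brown_jar, beaker, slide_case from where it was at the start of the episode above 0.03 m).
It also fails if it takes over 58 s, if anything falls off the work surface, if the arm or the gripper's body presses on something with over 40 N, if the wrist force passes 120 N, or if a joint passes its speed limit or range.

## Working session

There is one attempt and no reset: what is moved stays moved. The work goes in short steps, Python scripts to look and compute and a shell command to move; the robot and the scene stay as the last step left them, time stands still between calls to the robot, and variables do not carry over. Pictures are saved under pics/ and viewed, at most 12 in all, crops included, and the job is handed in when it is done.

```bash
ls; mkdir -p pics; cat > h.py <<'E'
import numpy as np,cv2
from workcell import monitor,eyes,workorder,manip
def grab(n):
    f=eyes.grab_frame(n); return f["color"],np.array(f["mtx"]),np.array(f["cam_to_world"])
def ray(px,K,T,z):
    d=T[:3,:3]@np.linalg.solve(K,[px[0],px[1],1.]); o=T[:3,3]
    return o+d*(z-o[2])/d[2]
def proj(p,K,T):
    c=np.linalg.inv(T)@np.append(p,1); q=K@c[:3]; return q[:2]/q[2]
E
python3 - <<'E'
from h import *
print(manip.nose_length); print(monitor.observe())
for n in("side","top"):
    c,K,T=grab(n); cv2.imwrite(f"pics/{n}0.png",c); np.savez(f"{n}0.npz",c=c,K=K,T=T); print(n,K.round(1).tolist(),T.round(3).tolist())
E
```

```text
pics
0.022
{'t': 0.0, 'joint_positions': array([ 6.43175879e+01,  2.02642563e+01,  9.36308856e+01, -1.35455230e-04,
        6.61872129e+01, -1.36386888e-01]), 'qd': array([ 0.01586329,  0.06266148,  0.00324807,  0.04861458, -0.0107965 ,
        0.05978785]), 'tau': array([ 8.71947123e-04, -5.93839324e+01, -3.34212863e+01,  6.97829830e-02,
        2.35971512e-02, -5.97962162e-05]), 'position': array([0.26930192, 0.56346737, 0.23583087]), 'tool_rot': array([[-9.02239579e-01,  4.31234688e-01, -6.20978498e-04],
       [ 4.31235135e-01,  9.02238648e-01, -1.29630296e-03],
       [ 1.25999566e-06, -1.43736359e-03, -9.99998967e-01]]), 'force': array([ 0.00783582, -0.34728489,  1.2606136 ]), 'wrist_torque': array([-0.0117209 , -0.00376972, -0.01788755]), 'grasp_force': 0.0, 'finger_gap': 0.09188128973058086}
side [[454.4, 0.0, 319.4], [0.0, 454.4, 237.2], [0.0, 0.0, 1.0]] [[-0.993, -0.091, 0.081, 0.384], [-0.122, 0.699, -0.704, 0.719], [0.007, -0.709, -0.705, 0.913], [0.0, 0.0, 0.0, 1.0]]
top [[574.7, 0.0, 318.4], [0.0, 574.7, 243.9], [0.0, 0.0, 1.0]] [[0.005, -0.986, 0.166, 0.234], [-1.0, -0.006, -0.003, -0.071], [0.004, -0.166, -0.986, 1.57], [0.0, 0.0, 0.0, 1.0]]
```

View pics/top0.png

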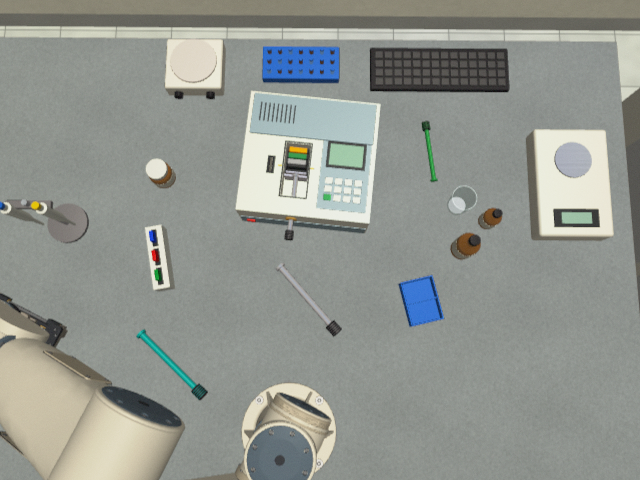

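View pics/side0.png

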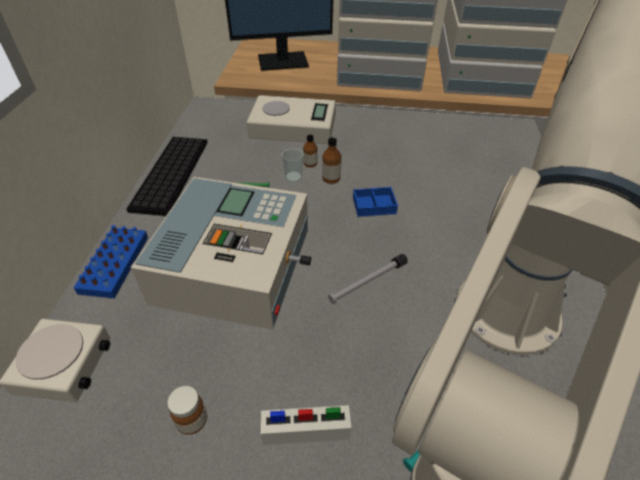

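```bash
python3 - <<'E'
from h import *
a=np.load("top0.npz")["c"][85:250,225:395]; b=np.load("side0.npz")["c"][170:330,130:330]; d=np.load("top0.npz")["c"][215:300,130:190];e=np.load("side0.npz")["c"][390:450,250:360]
R=lambda x,s:cv2.resize(x,None,fx=s,fy=s,interpolation=cv2.INTER_NEAREST)
A=R(a,3);B=R(b,2);D=R(d,3);E_=R(e,3)
o=np.zeros((600,800,3),np.uint8); 
A=A[:,:390]; o[:A.shape[0],:390]=A; o[:320,395:795]=B; o[330:330+255,395:575]=D; o[330:330+180,580:800]=E_[:,:220]
cv2.imwrite("pics/crop1.png",o)
E
```

```text
(no output)
```

View pics/crop1.png

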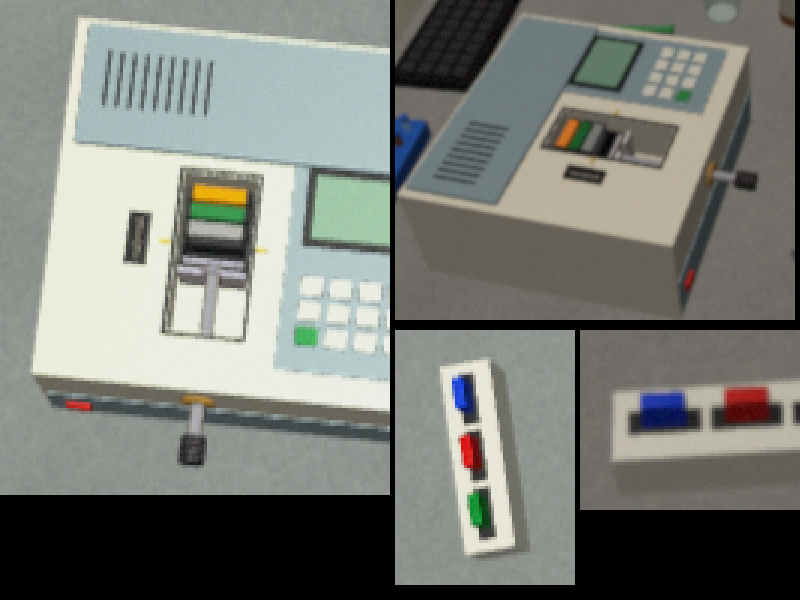

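```bash
cat >> h.py <<'E'
def blob(m,roi,minA=4):
    M=np.zeros(m.shape,np.uint8);x0,y0,x1,y1=roi;M[y0:y1,x0:x1]=m[y0:y1,x0:x1]
    n,l,s,c=cv2.connectedComponentsWithStats(M)
    if n<2:return None
    k=1+np.argmax(s[1:,4]); return c[k],s[k],(l==k)
def tri(p1,K1,T1,p2,K2,T2):
    A=[];b=[]
    for p,K,T in((p1,K1,T1),(p2,K2,T2)):
        d=T[:3,:3]@np.linalg.solve(K,[p[0],p[1],1.]);d/=np.linalg.norm(d);P=np.eye(3)-np.outer(d,d);A.append(P);b.append(P@T[:3,3])
    x,r,_,_=np.linalg.lstsq(np.vstack(A),np.hstack(b),rcond=None);return x,float(np.sqrt(r[0]))
E
python3 - <<'E'
from h import *
t=np.load("top0.npz");s=np.load("side0.npz")
Z=dict(top=(t["c"],t["K"],t["T"]),side=(s["c"],s["K"],s["T"]))
roi=dict(slot=dict(top=(264,152,278,175),side=(212,250,240,264)),knob=dict(top=(280,228,297,242),side=(297,252,315,268)),
 blue=dict(top=(146,228,162,246),side=(265,405,290,428)))
P={}
for o in roi:
  for v in Z:
    c,K,T=Z[v];i=c.astype(int);B,G,R=i[...,0],i[...,1],i[...,2]
    m=(i.max(2)<110) if o=="slot" else (i.max(2)<80) if o=="knob" else (B>G+60)&(B>R+60)
    b=blob(m,roi[o][v]); P[o,v]=b[0]
    ys,xs=np.nonzero(b[2]); r=cv2.minAreaRect(np.c_[xs,ys].astype(np.float32))
    z=dict(slot=.153,knob=.115,blue=.09)[o]
    print(o,v,b[0].round(2),b[1],ray(b[0],K,T,z).round(4),[ray(p,K,T,z)[:2].round(4).tolist() for p in cv2.boxPoints(r)])
  print(o,"tri",tri(P[o,"top"],*Z["top"][1:],P[o,"side"],*Z["side"][1:]))
# deck outline top
c,K,T=Z["top"];i=c.astype(int)
for nm,roi_,z,m in(("rack",(140,220,180,295),.056,i.min(2)>190),):
    b=blob(m,roi_);ys,xs=np.nonzero(b[2]);r=cv2.minAreaRect(np.c_[xs,ys].astype(np.float32));q=np.array([ray(p,K,T,z)[:2] for p in cv2.boxPoints(r)]);print(nm,q.round(4).tolist(),q.mean(0))
c,K,T=Z["side"];i=c.astype(int)
b=blob(i.min(2)>165,(255,400,355,440));ys,xs=np.nonzero(b[2]);r=cv2.minAreaRect(np.c_[xs,ys].astype(np.float32));print("rack side",b[1],[ray(p,K,T,.056)[:2].round(4).tolist() for p in cv2.boxPoints(r)])
for v,rois in(("top",((276,160,284,170),(308,164,316,172))),("side",((225,245,235,255),(235,220,248,232)))):
  c,K,T=Z[v];i=c.astype(int);Y=(i[...,2]-i[...,0]>50)&(i[...,1]-i[...,0]>25)
  for r in rois:
    b=blob(Y,r); print("yellow",v,None if b is None else (b[0],b[1][4],ray(b[0],K,T,.1505).round(4)))
E
```

```text
slot top [270.28 163.73] [266 156   9  17 100] [0.6797 0.0489 0.153 ] [[0.6596, 0.0595], [0.7025, 0.0545], [0.7001, 0.038], [0.6573, 0.0431]]
slot side [224.34 256.8 ] [214 253  21   9 131] [0.6776 0.0504 0.153 ] [[0.7, 0.0578], [0.7031, 0.0375], [0.656, 0.0426], [0.6535, 0.0627]]
slot tri (array([0.67917797, 0.04893299, 0.15150564]), 0.0013533336958336782)
knob top [288.54 234.78] [285 230   9  10  69] [0.5021 0.0015 0.115 ] [[0.491, 0.0104], [0.5146, 0.0108], [0.5147, -0.0098], [0.4912, -0.0101]]
knob side [304.97 259.94] [299 255  13  11 104] [0.5004 0.0023 0.115 ] [[0.5143, 0.0148], [0.5145, -0.0145], [0.4865, -0.0107], [0.4869, 0.0184]]
knob tri (array([0.5013591 , 0.00157233, 0.11434475]), 0.0012143681186837065)
blue top [151.83 235.88] [149 230   7  12  58] [0.5017 0.3601 0.09  ] [[0.5157, 0.3705], [0.5186, 0.3571], [0.489, 0.3497], [0.4861, 0.3631]]
blue side [276.81 415.28] [270 411  15  11 124] [0.4998 0.3687 0.09  ] [[0.5143, 0.3632], [0.4895, 0.3567], [0.484, 0.3747], [0.5084, 0.3809]]
blue tri (array([0.50263698, 0.36350555, 0.07818629]), 0.0016250269613729861)
rack [[0.5328, 0.3916], [0.5394, 0.3484], [0.3732, 0.3167], [0.3668, 0.3591]] [0.45304609 0.35397979]
rack side [262 411  87  21 496] [[0.5345, 0.3495], [0.3698, 0.3287], [0.3668, 0.367], [0.5264, 0.3871]]
yellow top (array([279.5, 164.5]), np.int32(8), array([0.6786, 0.0254, 0.1505]))
yellow top (array([311.5, 168. ]), np.int32(4), array([ 0.6698, -0.0566,  0.1505]))
yellow side (array([228.5, 249.5]), np.int32(4), array([0.6752, 0.0247, 0.1505]))
yellow side (array([240.4, 225.8]), np.int32(5), array([ 0.6674, -0.0567,  0.1505]))
```

```bash
cat >> h.py <<'E'
def edge(g,lines,horiz,a,b,lev):
    """subpixel crossing of lev going from a to b along each scan line"""
    out=[]
    for k in lines:
        r=np.arange(a,b,1 if b>a else -1); v=(g[k,r] if horiz else g[r,k]).astype(float)
        j=np.nonzero((v[:-1]<lev)&(v[1:]>=lev))[0]
        if len(j)==0: continue
        j=j[0]; p=r[j]+(r[j+1]-r[j])*(lev-v[j])/(v[j+1]-v[j]); out.append((p,k) if horiz else (k,p))
    return np.array(out)
def fitline(px,K,T,z):
    w=np.array([ray(p,K,T,z)[:2] for p in px],np.float32)
    vx,vy,x,y=cv2.fitLine(w,cv2.DIST_HUBER,0,.001,.001).ravel(); n=np.array([-vy,vx]); r=(w-[x,y])@n
    return np.degrees(np.arctan2(vy,vx)),(float(x),float(y)),float(r.std()*1e3)
E
python3 - <<'E'
from h import *
t=np.load("top0.npz");c,K,T=t["c"],t["K"],t["T"]; g=cv2.cvtColor(c,cv2.COLOR_BGR2GRAY)
E={"left":fitline(edge(g,range(100,208),True,225,262,165),K,T,.15),
"back":fitline(edge(g,range(258,374),False,82,106,150),K,T,.15),
"right":fitline(edge(g,range(108,218),True,392,355,150),K,T,.15),
"rackL(+y)":fitline(edge(g,range(232,286),True,135,165,165),K,T,.056),
"rackback":fitline(edge(g,range(149,160),False,218,232,165),K,T,.056)}
for k in E: print(k,E[k])
s=np.load("side0.npz");c,K,T=s["c"],s["K"],s["T"]; g=cv2.cvtColor(c,cv2.COLOR_BGR2GRAY)
print(g[395:445:3,300], g[420,240:270:3])
E
```

```text
left (np.float32(-5.7936125), (0.7365849614143372, 0.1201116070151329), 0.29579174518585205)
back (np.float32(-89.149185), (0.8783453106880188, -0.07272365689277649), 13.767035484313965)
right (np.float32(0.93478435), (0.691634476184845, -0.2329791784286499), 14.543169021606445)
rackL(+y) (np.float32(10.812888), (0.44687914848327637, 0.3765733540058136), 0.3418634533882141)
rackback (np.float32(-78.748436), (0.5385118722915649, 0.3649653196334839), 0.33320894837379456)
[111 108 110 111 124  87  73  35  30  98 184 186 134  95  95  95 107] [111 111 109 113 111 112 110 164 184  53]
```

```bash
cat >> h.py <<'E'
from scipy.spatial.transform import Rotation as Ro
def go(p,yaw):
    """rows values for TCP at p, tool down, tool y axis at yaw deg in world"""
    s=monitor.observe(); R=np.array(s["tool_rot"]); a=np.radians(yaw); y=np.array([np.cos(a),np.sin(a),0]); z=np.array([0,0,-1.]); G=np.c_[np.cross(y,z),y,z]
    d=R.T@(np.array(p)-s["position"])/.25; w=np.degrees(Ro.from_matrix(R.T@G).as_rotvec())/90
    print("t",round(s["t"],2),"pos",s["position"].round(4),"d",d.round(4),"w",w.round(4),"F",np.round(s["force"],2),"gap",round(s["finger_gap"],4),"gf",round(s["grasp_force"],1))
E
python3 -c "
from h import *
go([.504,.3645,.16],100.9)"
```

```text
t 0.1 pos [0.2693 0.5635 0.2359] d [-1.1903 -0.3132  0.3041] w [-8.000e-04 -3.000e-04 -4.049e-01] F [-0.3   0.93 -0.11] gap 0.0918 gf 0.0
```

```bash
python3 -m inch '[{"hand":1,"dx":-0.2,"dy":-0.05,"dz":0.02,"wz":-0.1},{"hand":1,"dx":-0.4,"dy":-0.1,"dz":0.05,"wz":-0.2},{"hand":1,"dx":-0.6,"dy":-0.15,"dz":0.1,"wz":-0.3},{"hand":1,"dx":-0.8,"dy":-0.2,"dz":0.15,"wz":-0.4},{"hand":1,"dx":-1,"dy":-0.26,"dz":0.2,"wz":-0.405}]'; python3 -c "
from h import *
go([.504,.3645,.13],100.9)"
```

```text
t 0.1 pos [0.2693 0.5635 0.2359] d [-1.1903 -0.313   0.4241] w [-8.000e-04 -3.000e-04 -4.049e-01] F [-0.3   0.93 -0.11] gap 0.0918 gf 0.0invalid input
```

```bash
python3 -m inch --help | head -30; python3 -m inch '[{"hand":1.0,"dx":-0.2,"dy":-0.05,"dz":0.02,"wx":0.0,"wy":0.0,"wz":-0.1},{"hand":1.0,"dx":-0.4,"dy":-0.1,"dz":0.05,"wx":0.0,"wy":0.0,"wz":-0.2},{"hand":1.0,"dx":-0.6,"dy":-0.15,"dz":0.1,"wx":0.0,"wy":0.0,"wz":-0.3},{"hand":1.0,"dx":-0.8,"dy":-0.2,"dz":0.15,"wx":0.0,"wy":0.0,"wz":-0.4},{"hand":1.0,"dx":-0.99,"dy":-0.26,"dz":0.2,"wx":0.0,"wy":0.0,"wz":-0.405}]'; python3 -c "
from h import *
go([.504,.3645,.13],100.9)"
```

```text
t: 0.72
position: [0.4659, 0.3973, 0.1859]
tool_rot: [[-0.981, -0.192, -0.0], [-0.192, 0.981, -0.0], [0.0, -0.0, -1.0]]
force: [0.4, 0.5, 0.0]
finger_gap: 0.0922
grasp_force: 0.0
t 0.72 pos [0.4659 0.3973 0.1859] d [-0.1246 -0.1578  0.2238] w [-0.0001 -0.0001  0.0016] F [0.37 0.49 0.04] gap 0.0922 gf 0.0invalid input: not JSON, or not a number
```

```bash
python3 -m inch '[{"hand":0.6,"dx":-0.06,"dy":-0.08,"dz":0.08,"wx":0,"wy":0,"wz":0},{"hand":0.6,"dx":-0.125,"dy":-0.158,"dz":0.16,"wx":0,"wy":0,"wz":0.002},{"hand":0.6,"dx":-0.125,"dy":-0.158,"dz":0.22,"wx":0,"wy":0,"wz":0.002},{"hand":0.6,"dx":-0.125,"dy":-0.158,"dz":0.22,"wx":0,"wy":0,"wz":0.002}]'; python3 -c "
from h import *
go([.504,.3645,.087],100.9)
for n in('top','side'):
    c,K,T=grab(n); i=c.astype(int); m=(i[...,0]>i[...,1]+60)&(i[...,0]>i[...,2]+60)
    b=blob(m,(140,220,170,250) if n=='top' else (255,400,300,435)); print(n,None if b is None else (b[0],b[1]))
"
```

```text
t: 1.23
position: [0.5017, 0.3654, 0.1302]
tool_rot: [[-0.983, -0.186, -0.002], [-0.186, 0.983, -0.001], [0.003, -0.001, -1.0]]
force: [-0.3, 0.1, 0.4]
finger_gap: 0.0556
grasp_force: 0.0
t 1.23 pos [0.5017 0.3654 0.1302] d [-0.0088 -0.0051  0.1728] w [-0.0006 -0.0017 -0.002 ] F [-0.32  0.13  0.42] gap 0.0556 gf 0.0
top None
side None
```

```bash
python3 -m inch '[{"hand":0.6,"dx":-0.009,"dy":-0.005,"dz":0.06,"wx":0,"wy":-0.002,"wz":-0.002},{"hand":0.6,"dx":-0.009,"dy":-0.005,"dz":0.12,"wx":0,"wy":-0.002,"wz":-0.002},{"hand":0.6,"dx":-0.009,"dy":-0.005,"dz":0.172,"wx":0,"wy":-0.002,"wz":-0.002},{"hand":0.6,"dx":-0.009,"dy":-0.005,"dz":0.172,"wx":0,"wy":-0.002,"wz":-0.002}]'; python3 -c "
from h import *
go([.504,.3645,.087],100.9)
c,K,T=grab('side'); cv2.imwrite('pics/side1.png',cv2.resize(c[330:470,180:420],None,fx=3,fy=3))
"
```

```text
t: 1.82
position: [0.5045, 0.3643, 0.087]
tool_rot: [[-0.982, -0.189, 0.001], [-0.189, 0.982, -0.001], [-0.001, -0.001, -1.0]]
force: [0.5, -0.5, -0.8]
finger_gap: 0.0552
grasp_force: 0.0
t 1.82 pos [0.5045 0.3643 0.087 ] d [ 0.0018  0.001  -0.0001] w [-0.0007  0.0005  0.0002] F [ 0.45 -0.49 -0.76] gap 0.0552 gf 0.0
```

View pics/side1.png

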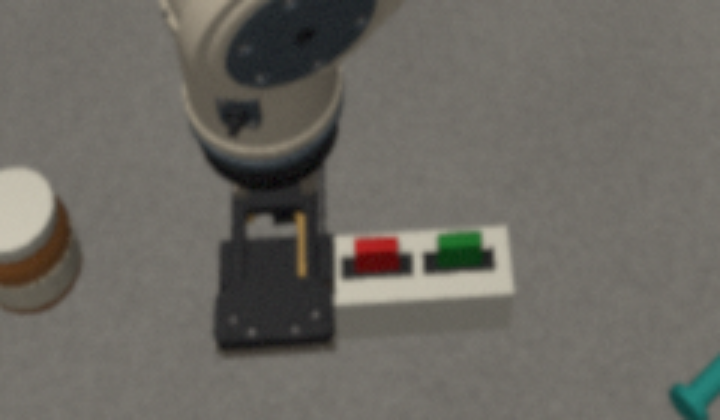

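The gripper straddles the blue slide, with the red and green ones clear (crop 375,255 and 460,250). Closing now, watching the lateral force.

```bash
python3 -m inch '[{"hand":0,"dx":0,"dy":0,"dz":0,"wx":0,"wy":0,"wz":0},{"hand":0,"dx":0,"dy":0,"dz":0,"wx":0,"wy":0,"wz":0},{"hand":0,"dx":0,"dy":0,"dz":0,"wx":0,"wy":0,"wz":0},{"hand":0,"dx":0,"dy":0,"dz":0,"wx":0,"wy":0,"wz":0},{"hand":0,"dx":0,"dy":0,"dz":0,"wx":0,"wy":0,"wz":0}]'; python3 -c "
from h import *
go([.504,.3645,.16],100.9)"
```

```text
t: 2.5
position: [0.5054, 0.3649, 0.0887]
tool_rot: [[-0.982, -0.189, 0.003], [-0.189, 0.982, 0.001], [-0.003, 0.0, -1.0]]
force: [-0.2, -0.5, 0.6]
finger_gap: 0.0099
grasp_force: 30.0
t 2.5 pos [0.5054 0.3649 0.0887] d [ 0.0049 -0.0004 -0.2853] w [0.     0.0021 0.0001] F [-0.19 -0.46  0.55] gap 0.0099 gf 30.0
```

```bash
python3 -m inch '[{"hand":0,"dx":0,"dy":0,"dz":-0.06,"wx":0,"wy":0,"wz":0},{"hand":0,"dx":0,"dy":0,"dz":-0.12,"wx":0,"wy":0,"wz":0},{"hand":0,"dx":0,"dy":0,"dz":-0.25,"wx":0,"wy":0,"wz":0},{"hand":0,"dx":0,"dy":0,"dz":-0.5,"wx":0,"wy":0,"wz":0},{"hand":0,"dx":0,"dy":0,"dz":-0.76,"wx":0,"wy":0,"wz":0}]'; python3 -c "
from h import *
go([.679,.0497,.27],84.2)"
```

```text
t: 3.12
position: [0.5046, 0.3646, 0.279]
tool_rot: [[-0.982, -0.189, 0.004], [-0.189, 0.982, 0.001], [-0.004, 0.0, -1.0]]
force: [1.3, 1.3, -0.7]
finger_gap: 0.01
grasp_force: 30.0
t 3.12 pos [0.5046 0.3646 0.279 ] d [-0.4467 -1.3687  0.0375] w [0.0005 0.0023 0.1856] F [ 1.33  1.25 -0.66] gap 0.01 gf 30.0
```

```bash
python3 -m inch '[{"hand":0,"dx":-0.06,"dy":-0.19,"dz":0,"wx":0,"wy":0,"wz":0.04},{"hand":0,"dx":-0.12,"dy":-0.38,"dz":0,"wx":0,"wy":0,"wz":0.08},{"hand":0,"dx":-0.18,"dy":-0.57,"dz":0,"wx":0,"wy":0,"wz":0.12},{"hand":0,"dx":-0.25,"dy":-0.76,"dz":0,"wx":0,"wy":0,"wz":0.16},{"hand":0,"dx":-0.31,"dy":-0.95,"dz":0,"wx":0,"wy":0,"wz":0.186}]'; python3 -c "
from h import *
go([.679,.0497,.27],84.2)"
```

```text
t: 3.75
position: [0.6266, 0.1448, 0.2779]
tool_rot: [[-0.995, 0.103, 0.005], [0.103, 0.995, 0.001], [-0.005, 0.001, -1.0]]
force: [0.0, 0.2, -1.1]
finger_gap: 0.0096
grasp_force: 30.0
t 3.75 pos [0.6266 0.1448 0.2779] d [-0.2475 -0.3567  0.0321] w [ 0.0009  0.0029 -0.0014] F [ 0.05  0.25 -1.07] gap 0.0096 gf 30.0
```

```bash
python3 -m inch '[{"hand":0,"dx":-0.12,"dy":-0.18,"dz":0.01,"wx":0,"wy":0.002,"wz":0},{"hand":0,"dx":-0.247,"dy":-0.357,"dz":0.032,"wx":0,"wy":0.003,"wz":-0.001},{"hand":0,"dx":-0.247,"dy":-0.357,"dz":0.032,"wx":0.001,"wy":0.003,"wz":-0.001},{"hand":0,"dx":-0.247,"dy":-0.357,"dz":0.032,"wx":0.001,"wy":0.003,"wz":-0.001}]'; python3 -c "
from h import *
go([.679,.0497,.27],84.2)
o=np.zeros((480,800,3),np.uint8)
for n,k,(x0,y0) in(('top',0,(235,110)),('side',1,(170,190))):
    c,K,T=grab(n);np.savez(n+'1.npz',c=c,K=K,T=T);o[:480,400*k:400*k+400]=cv2.resize(c[y0:y0+120,x0:x0+100],(400,480))
cv2.imwrite('pics/over.png',o)"
```

```text
t: 4.25
position: [0.678, 0.0514, 0.2692]
tool_rot: [[-0.995, 0.101, -0.001], [0.101, 0.995, -0.0], [0.001, -0.0, -1.0]]
force: [-0.3, -0.1, 0.0]
finger_gap: 0.0098
grasp_force: 30.0
t 4.25 pos [0.678  0.0514 0.2692] d [-0.0047 -0.0064 -0.0032] w [-0.0001 -0.0009  0.0002] F [-0.35 -0.07  0.04] gap 0.0098 gf 30.0
```

View pics/over.png

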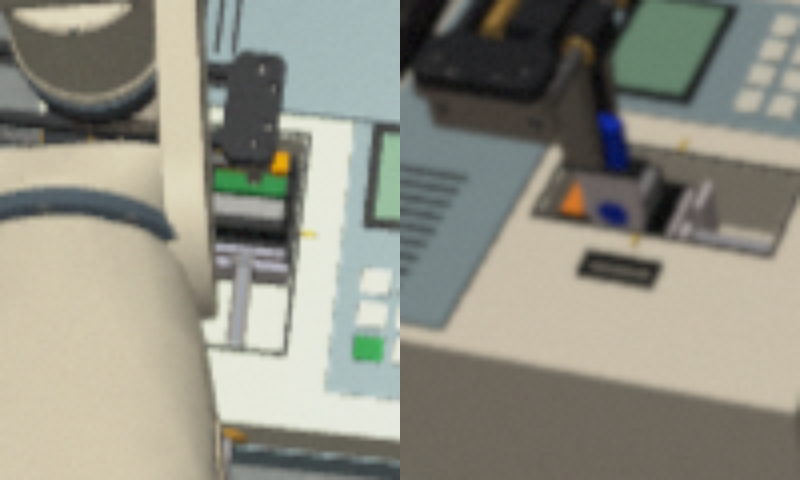

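```bash
python3 - <<'E'
from h import *
P=[]
for _ in range(6):
    c,K,T=grab("side"); P.append(monitor.observe()["position"])
P=np.array(P); p=P.mean(0); print("pos",p.round(4),P.std(0).round(4))
g=cv2.cvtColor(c,cv2.COLOR_BGR2GRAY)
a=np.radians(-5.8); ex=np.array([np.cos(a),np.sin(a),0]); ey=np.array([-np.sin(a),np.cos(a),0])
O=p-[0,0,.031]
for dz in(-.008,-.02,-.036): print(dz,[proj(O+s*ex*.017+ey*.002+[0,0,dz],K,T).round(1) for s in(1,-1)])
print("bottom",[proj(O+s*ex*.015+ey*.0013+[0,0,-.046],K,T).round(1) for s in(1,-1)])
for r in range(232,250,2): print(r,g[r,208:242].tolist())
for col in(219,222,226,229): print(col,g[226:262,col].tolist())
S=np.load("side0.npz"); g0=cv2.cvtColor(S["c"],cv2.COLOR_BGR2GRAY)
print("slot rows");
for r in range(251,265): print(r,g0[r,210:240].tolist())
E
```

```text
pos [0.6779 0.0522 0.2689] [0.0001 0.0002 0.0001]
-0.008 [array([211.1, 232.5]), array([226.1, 235. ])]
-0.02 [array([212. , 236.4]), array([226.8, 239. ])]
-0.036 [array([213.2, 241.6]), array([227.8, 244.1])]
bottom [array([214.9, 244.7]), array([227.7, 246.9])]
232 [133, 96, 96, 74, 57, 57, 57, 57, 52, 53, 52, 47, 41, 29, 29, 29, 30, 29, 27, 29, 28, 26, 46, 75, 94, 89, 74, 77, 97, 104, 104, 104, 102, 105]
234 [100, 111, 98, 84, 83, 84, 94, 97, 94, 94, 94, 88, 84, 80, 73, 70, 64, 63, 55, 50, 42, 52, 84, 111, 114, 90, 63, 60, 83, 92, 95, 97, 98, 102]
236 [93, 91, 84, 81, 90, 110, 119, 105, 102, 101, 100, 101, 99, 102, 102, 102, 99, 100, 96, 95, 93, 93, 112, 113, 92, 63, 49, 38, 30, 32, 39, 41, 51, 68]
238 [87, 82, 81, 92, 114, 131, 132, 114, 103, 99, 100, 101, 101, 100, 101, 100, 100, 102, 102, 99, 99, 96, 97, 88, 61, 53, 44, 32, 17, 17, 9, 27, 61, 113]
240 [82, 83, 95, 121, 133, 138, 136, 123, 106, 100, 99, 91, 88, 84, 87, 87, 92, 98, 101, 101, 99, 94, 78, 60, 46, 46, 33, 16, 12, 14, 24, 65, 115, 139]
242 [76, 79, 95, 113, 118, 122, 121, 110, 100, 98, 95, 71, 43, 32, 30, 32, 48, 65
[... 2530 characters left out ...]
122, 115, 109, 97, 84, 66, 58, 58, 52, 50, 45, 49, 90, 145, 171, 178, 176, 177, 179]
261 [178, 180, 178, 176, 178, 177, 178, 175, 174, 170, 169, 165, 164, 158, 149, 138, 124, 116, 107, 98, 87, 76, 81, 121, 163, 176, 178, 178, 178, 176]
262 [177, 179, 177, 177, 178, 178, 177, 178, 175, 178, 178, 176, 175, 175, 172, 170, 165, 165, 159, 148, 143, 129, 130, 151, 172, 177, 177, 177, 177, 177]
263 [179, 179, 177, 179, 177, 178, 177, 178, 179, 178, 179, 178, 176, 178, 178, 178, 176, 175, 174, 172, 171, 166, 167, 172, 176, 178, 177, 176, 177, 177]
264 [176, 177, 178, 178, 177, 177, 179, 176, 177, 178, 178, 177, 176, 178, 179, 176, 179, 179, 176, 177, 178, 176, 178, 178, 179, 177, 177, 178, 179, 178]
```

```bash
python3 -m inch '[{"hand":0,"dx":-0.016,"dy":-0.012,"dz":0.04,"wx":0,"wy":0,"wz":0},{"hand":0,"dx":-0.016,"dy":-0.012,"dz":0.09,"wx":0,"wy":0,"wz":0},{"hand":0,"dx":-0.016,"dy":-0.012,"dz":0.128,"wx":0,"wy":0,"wz":0},{"hand":0,"dx":-0.016,"dy":-0.012,"dz":0.128,"wx":0,"wy":0,"wz":0},{"hand":0,"dx":-0.016,"dy":-0.012,"dz":0.128,"wx":0,"wy":0,"wz":0}]'; python3 -c "
from h import *
go([.679,.0497,.237],84.2)
c,K,T=grab('side');np.savez('side2.npz',c=c,K=K,T=T)
p=monitor.observe()['position']
a=np.radians(-5.8); ex=np.array([np.cos(a),np.sin(a),0]); ey=np.array([-np.sin(a),np.cos(a),0])
S=ray((224.4,257.2),K,T,.153); print('slot side',S)
print('slot px', [proj(S+s*ex*.0185+r*ey*.00325,K,T).round(1) for s in(1,-1) for r in (1,-1)])
for dx in (0,.002,.004): print('bottom',[proj(p-[0,0,.077]-dx*ex+s*ex*.015+ey*.0013,K,T).round(1) for s in(1,-1)])
o=np.hstack([cv2.resize(np.load(f)['c'][225:275,195:245],(400,400),interpolation=cv2.INTER_CUBIC) for f in('side2.npz','side0.npz')]);cv2.imwrite('pics/near.png',o)"
```

```text
t: 5.28
position: [0.682, 0.0477, 0.2365]
tool_rot: [[-0.995, 0.1, -0.002], [0.1, 0.995, -0.0], [0.002, -0.001, -1.0]]
force: [0.3, -0.1, -0.1]
finger_gap: 0.0102
grasp_force: 30.0
t 5.28 pos [0.682  0.0477 0.2365] d [ 0.0126  0.0066 -0.002 ] w [-0.0004 -0.001   0.0006] F [ 0.34 -0.12 -0.07] gap 0.0102 gf 30.0
slot side [0.67710511 0.05161399 0.153     ]
slot px [array([216.2, 256.9]), array([217.3, 254.8]), array([231.6, 259.6]), array([232.6, 257.5])]
bottom [array([215.8, 253. ]), array([228.3, 255.2])]
bottom [array([216.7, 253.2]), array([229.2, 255.4])]
bottom [array([217.5, 253.3]), array([230. , 255.5])]
```

View pics/near.png

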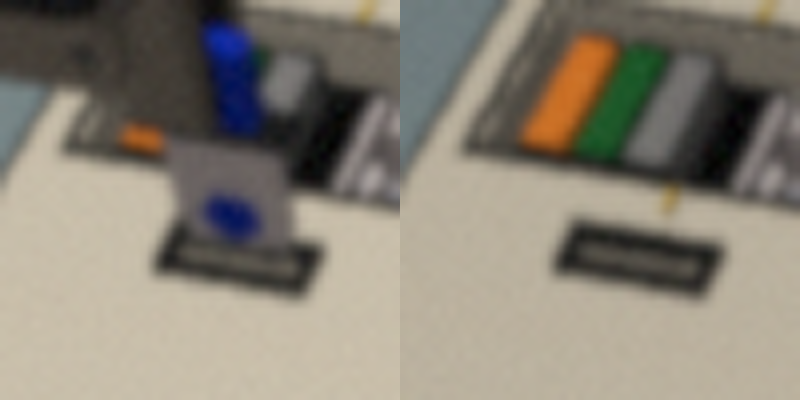

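```bash
python3 -m inch '[{"hand":0,"dx":-0.005,"dy":0.007,"dz":0,"wx":0,"wy":0,"wz":0},{"hand":0,"dx":-0.005,"dy":0.007,"dz":0.01,"wx":0,"wy":0,"wz":0},{"hand":0,"dx":-0.005,"dy":0.007,"dz":0.02,"wx":0,"wy":0,"wz":0},{"hand":0,"dx":-0.005,"dy":0.007,"dz":0.03,"wx":0,"wy":0,"wz":0},{"hand":0,"dx":-0.005,"dy":0.007,"dz":0.036,"wx":0,"wy":0,"wz":0}]'; python3 -c "
from h import *
go([.679,.0497,.237],84.2)
c,K,T=grab('side');np.savez('side3.npz',c=c,K=K,T=T);go([.679,.0497,.237],84.2)"
```

```text
t: 5.95
position: [0.6832, 0.0493, 0.2271]
tool_rot: [[-0.995, 0.1, -0.002], [0.1, 0.995, -0.001], [0.002, -0.001, -1.0]]
force: [0.0, 0.2, -1.3]
finger_gap: 0.0098
grasp_force: 30.0
t 5.95 pos [0.6832 0.0493 0.2271] d [ 0.0168 -0.0003 -0.0394] w [-0.0005 -0.0012  0.0006] F [ 0.03  0.18 -1.28] gap 0.0098 gf 30.0
t 6.0 pos [0.6831 0.0493 0.227 ] d [ 0.0165 -0.0002 -0.04  ] w [-0.0005 -0.0014  0.0006] F [-0.21 -0.15 -0.55] gap 0.0098 gf 30.0
```

```bash
python3 -m inch '[{"hand":0,"dx":0,"dy":0,"dz":0.012,"wx":0,"wy":0,"wz":0},{"hand":0,"dx":0,"dy":0,"dz":0.024,"wx":0,"wy":0,"wz":0},{"hand":0,"dx":0,"dy":0,"dz":0.032,"wx":0,"wy":0,"wz":0},{"hand":0,"dx":0,"dy":0,"dz":0.032,"wx":0,"wy":0,"wz":0}]'; python3 -c "
from h import *
c,K,T=grab('side');go([.679,.0497,.237],84.2)
cv2.imwrite('pics/near2.png',cv2.resize(c[215:275,190:250],(540,540),interpolation=cv2.INTER_CUBIC))"
```

```text
t: 6.5
position: [0.6831, 0.0493, 0.2192]
tool_rot: [[-0.995, 0.1, -0.002], [0.1, 0.995, -0.001], [0.002, -0.001, -1.0]]
force: [0.1, -0.6, 0.1]
finger_gap: 0.0099
grasp_force: 30.0
t 6.55 pos [0.6832 0.0494 0.2194] d [ 0.017  -0.0005 -0.0705] w [-0.0004 -0.0012  0.0006] F [-0.89 -0.74  0.2 ] gap 0.01 gf 30.0
```

View pics/near2.png

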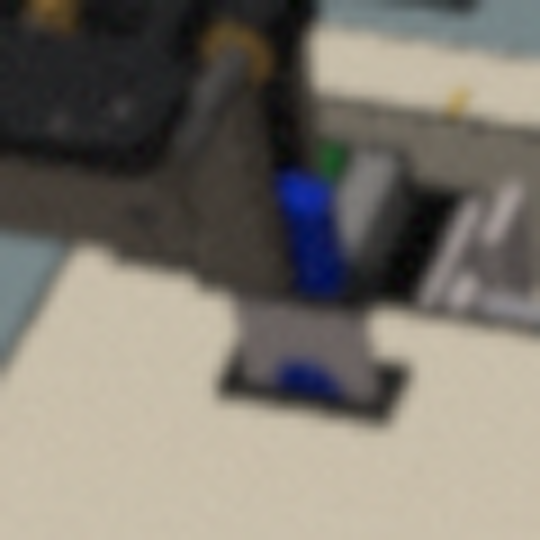

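```bash
python3 -m inch '[{"hand":0,"dx":0,"dy":0,"dz":0.012,"wx":0,"wy":0,"wz":0},{"hand":0,"dx":0,"dy":0,"dz":0.024,"wx":0,"wy":0,"wz":0},{"hand":0,"dx":0,"dy":0,"dz":0.036,"wx":0,"wy":0,"wz":0},{"hand":0,"dx":0,"dy":0,"dz":0.048,"wx":0,"wy":0,"wz":0},{"hand":0,"dx":0,"dy":0,"dz":0.048,"wx":0,"wy":0,"wz":0}]'
```

```text
t: 7.18
position: [0.683, 0.0494, 0.207]
tool_rot: [[-0.995, 0.1, -0.002], [0.1, 0.995, -0.001], [0.002, -0.001, -1.0]]
force: [-0.4, -0.0, -0.7]
finger_gap: 0.0097
grasp_force: 30.0
```

```bash
python3 -m inch '[{"hand":0,"dx":0,"dy":0,"dz":0.016,"wx":0,"wy":0,"wz":0},{"hand":0,"dx":0,"dy":0,"dz":0.032,"wx":0,"wy":0,"wz":0},{"hand":0,"dx":0,"dy":0,"dz":0.048,"wx":0,"wy":0,"wz":0},{"hand":0,"dx":0,"dy":0,"dz":0.064,"wx":0,"wy":0,"wz":0},{"hand":0,"dx":0,"dy":0,"dz":0.064,"wx":0,"wy":0,"wz":0}]'
```

```text
t: 7.8
position: [0.6829, 0.0493, 0.1909]
tool_rot: [[-0.995, 0.1, -0.003], [0.1, 0.995, -0.001], [0.002, -0.001, -1.0]]
force: [-0.5, 0.9, -0.6]
finger_gap: 0.0099
grasp_force: 30.0
```

```bash
python3 -m inch '[{"hand":0,"dx":0,"dy":0,"dz":0.006,"wx":0,"wy":0,"wz":0},{"hand":0,"dx":0,"dy":0,"dz":0.012,"wx":0,"wy":0,"wz":0},{"hand":0,"dx":0,"dy":0,"dz":0.016,"wx":0,"wy":0,"wz":0},{"hand":0,"dx":0,"dy":0,"dz":0.016,"wx":0,"wy":0,"wz":0}]'; python3 -m inch '[{"hand":0,"dx":0,"dy":0,"dz":0.003,"wx":0,"wy":0,"wz":0},{"hand":0,"dx":0,"dy":0,"dz":0.006,"wx":0,"wy":0,"wz":0},{"hand":0,"dx":0,"dy":0,"dz":0.006,"wx":0,"wy":0,"wz":0}]'
```

```text
t: 8.3
position: [0.6832, 0.0493, 0.1874]
tool_rot: [[-0.995, 0.1, -0.002], [0.1, 0.995, -0.001], [0.002, -0.001, -1.0]]
force: [-0.0, 0.5, -1.0]
finger_gap: 0.0092
grasp_force: 30.0
t: 8.68
position: [0.6833, 0.0493, 0.1865]
tool_rot: [[-0.995, 0.1, -0.001], [0.1, 0.995, -0.0], [0.001, -0.001, -1.0]]
force: [-2.4, 0.2, 4.3]
finger_gap: 0.0097
grasp_force: 30.0
```

```bash
python3 -m inch '[{"hand":0,"dx":0,"dy":0,"dz":0.003,"wx":0,"wy":0,"wz":0},{"hand":0,"dx":0,"dy":0,"dz":0.003,"wx":0,"wy":0,"wz":0}]'; python3 -c "
from h import *
c,K,T=grab('side')
cv2.imwrite('pics/home.png',cv2.resize(c[215:275,190:250],(480,480),interpolation=cv2.INTER_CUBIC))"
```

```text
t: 8.93
position: [0.6833, 0.0494, 0.1865]
tool_rot: [[-0.995, 0.1, -0.001], [0.1, 0.995, -0.0], [0.001, -0.001, -1.0]]
force: [-4.4, -0.2, 10.6]
finger_gap: 0.0097
grasp_force: 30.0
```

View pics/home.png

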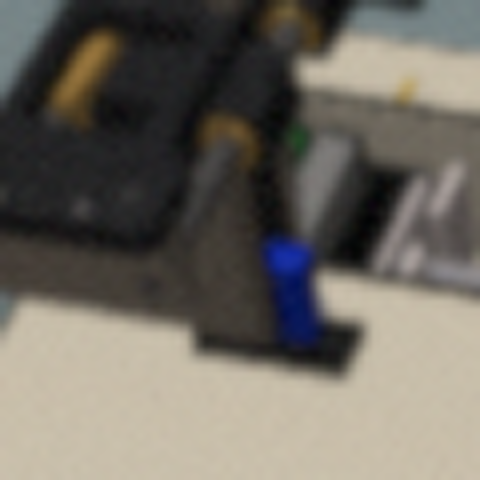

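```bash
python3 -m inch '[{"hand":0,"dx":0,"dy":0,"dz":-0.005,"wx":0,"wy":0,"wz":0},{"hand":0.4,"dx":0,"dy":0,"dz":-0.005,"wx":0,"wy":0,"wz":0},{"hand":0.4,"dx":0,"dy":0,"dz":-0.005,"wx":0,"wy":0,"wz":0},{"hand":0.4,"dx":0,"dy":0,"dz":-0.005,"wx":0,"wy":0,"wz":0},{"hand":0.4,"dx":0,"dy":0,"dz":-0.005,"wx":0,"wy":0,"wz":0}]';python3 -m inch '[{"hand":0.5,"dx":0,"dy":0,"dz":-0.04,"wx":0,"wy":0,"wz":0},{"hand":0.5,"dx":0,"dy":0,"dz":-0.12,"wx":0,"wy":0,"wz":0},{"hand":0.5,"dx":0,"dy":0,"dz":-0.3,"wx":0,"wy":0,"wz":0},{"hand":0.5,"dx":0.2,"dy":0,"dz":-0.3,"wx":0,"wy":0,"wz":0},{"hand":0.5,"dx":0.45,"dy":0,"dz":-0.3,"wx":0,"wy":0,"wz":0}]'; python3 - <<'E'
from h import *
go([.5014,.0017,.25],84.2)
Z={}
for n in("top","side"):
    c,K,T=grab(n);Z[n]=(c,K,T);np.savez(n+"4.npz",c=c,K=K,T=T)
c,K,T=Z["side"];i=c.astype(int)
b=blob((i[...,0]>i[...,1]+60)&(i[...,0]>i[...,2]+60),(205,235,245,265))
print(b and (b[0],b[1]), "tri-z ref",[ray(b[0],K,T,z).round(4) for z in(.17,.188)])
cv2.imwrite('pics/rel.png',cv2.resize(c[190:300,180:330],None,fx=4.5,fy=4.5,interpolation=cv2.INTER_CUBIC))
E
```

```text
t: 9.6
position: [0.6832, 0.0493, 0.1863]
tool_rot: [[-0.995, 0.1, -0.002], [0.1, 0.995, -0.001], [0.002, -0.001, -1.0]]
force: [-0.6, -0.4, -0.5]
finger_gap: 0.0365
grasp_force: 0.0
t: 10.22
position: [0.5714, 0.0608, 0.2637]
tool_rot: [[-0.995, 0.1, 0.002], [0.1, 0.995, -0.0], [-0.002, 0.0, -1.0]]
force: [-0.6, -0.0, 1.0]
finger_gap: 0.0459
grasp_force: 0.0
t 10.22 pos [0.5714 0.0608 0.2637] d [ 0.2551 -0.2632  0.0543] w [0.     0.001  0.0004] F [-0.65 -0.01  1.02] gap 0.0459 gf 0.0
(array([222.41071429, 249.88392857]), array([216, 245,  13,  12, 112], dtype=int32)) tri-z ref [array([0.681 , 0.0454, 0.17  ]), array([0.6738, 0.0617, 0.188 ])]
```

View pics/rel.png

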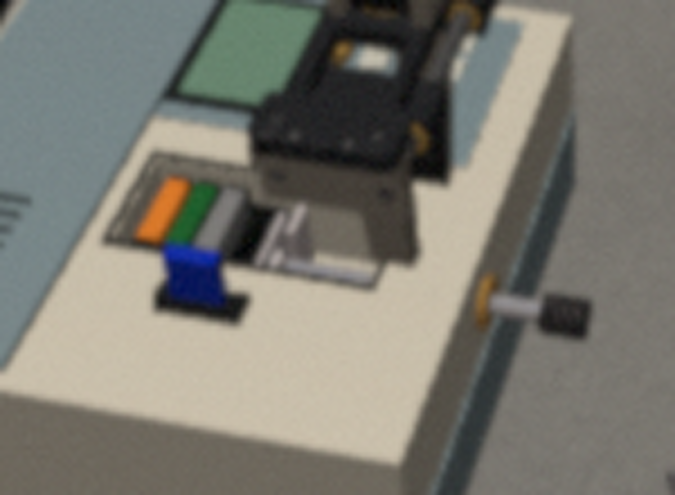

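```bash
python3 -m inch '[{"hand":0.5,"dx":0.12,"dy":-0.12,"dz":0,"wx":0,"wy":0,"wz":0},{"hand":0.5,"dx":0.255,"dy":-0.263,"dz":0.05,"wx":0,"wy":0.001,"wz":0},{"hand":0.5,"dx":0.255,"dy":-0.263,"dz":0.2,"wx":0,"wy":0.001,"wz":0},{"hand":0.5,"dx":0.255,"dy":-0.263,"dz":0.3,"wx":0,"wy":0.001,"wz":0},{"hand":0.5,"dx":0.255,"dy":-0.263,"dz":0.3,"wx":0,"wy":0.001,"wz":0}]'; python3 -c "
from h import *
for _ in range(3): c,K,T=grab('side')
go([.5013,.0019,.117],84.2)"
```

```text
t: 10.95
position: [0.5011, 0.0014, 0.1866]
tool_rot: [[-0.995, 0.1, -0.005], [0.1, 0.995, -0.0], [0.005, -0.001, -1.0]]
force: [-0.6, 0.6, 0.8]
finger_gap: 0.046
grasp_force: 0.0
t 11.1 pos [0.5025 0.0016 0.1884] d [0.0048 0.0009 0.2855] w [-0.0003 -0.0007  0.0007] F [-0.47 -1.13  0.86] gap 0.0461 gf 0.0
```

```bash
python3 -m inch '[{"hand":0.5,"dx":0.005,"dy":0.001,"dz":0.1,"wx":0,"wy":0,"wz":0},{"hand":0.5,"dx":0.005,"dy":0.001,"dz":0.18,"wx":0,"wy":-0.001,"wz":0.001},{"hand":0.5,"dx":0.005,"dy":0.001,"dz":0.24,"wx":0,"wy":-0.001,"wz":0.001},{"hand":0.5,"dx":0.005,"dy":0.001,"dz":0.286,"wx":0,"wy":-0.001,"wz":0.001},{"hand":0.5,"dx":0.005,"dy":0.001,"dz":0.286,"wx":0,"wy":-0.001,"wz":0.001}]'; python3 -m inch '[{"hand":0.35,"dx":0,"dy":0,"dz":0,"wx":0,"wy":0,"wz":0},{"hand":0.35,"dx":0,"dy":0,"dz":0,"wx":0,"wy":0,"wz":0}]';python3 -c "
from h import *
go([.5013,.0019,.117],84.2)
c,K,T=grab('side')
cv2.imwrite('pics/knob.png',cv2.resize(c[220:300,250:350],None,fx=6,fy=6,interpolation=cv2.INTER_CUBIC))"
```

```text
t: 11.72
position: [0.4996, 0.0019, 0.1149]
tool_rot: [[-0.995, 0.102, -0.003], [0.102, 0.995, -0.001], [0.003, -0.001, -1.0]]
force: [0.0, 0.7, 0.3]
finger_gap: 0.0458
grasp_force: 0.0
t: 11.98
position: [0.5002, 0.0019, 0.1158]
tool_rot: [[-0.995, 0.102, -0.001], [0.102, 0.995, -0.001], [0.001, -0.001, -1.0]]
force: [0.1, -0.4, -0.3]
finger_gap: 0.0322
grasp_force: 0.0
t 11.97 pos [0.5002 0.0019 0.1158] d [-0.0043  0.0004 -0.0046] w [-0.0004 -0.0004 -0.0004] F [ 0.05 -0.45 -0.32] gap 0.0322 gf 0.0
```

View pics/knob.png

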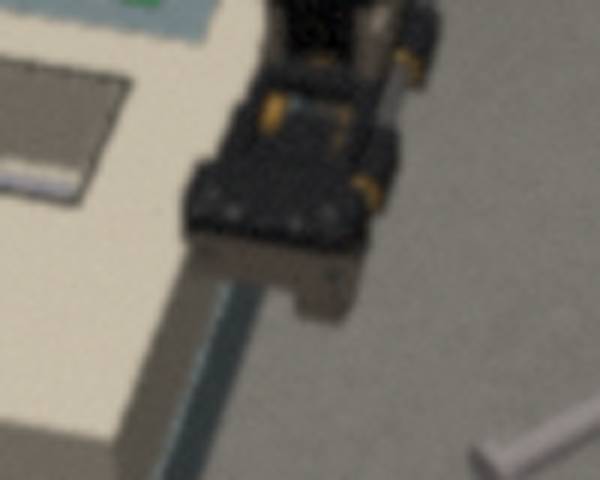

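```bash
python3 -m inch '[{"hand":0.26,"dx":0,"dy":0,"dz":0,"wx":0,"wy":0,"wz":0},{"hand":0.26,"dx":0,"dy":0,"dz":0,"wx":0,"wy":0,"wz":0},{"hand":0.25,"dx":0,"dy":0,"dz":0,"wx":0,"wy":0,"wz":0}]'; python3 -m inch '[{"hand":0.22,"dx":0,"dy":0,"dz":0,"wx":0,"wy":0,"wz":0},{"hand":0.22,"dx":0,"dy":0,"dz":0,"wx":0,"wy":0,"wz":0}]'; python3 -c "
from h import *
go([.5013,.0019,.117],84.2)
print(monitor.observe()['wrist_torque'])"
```

```text
t: 12.4
position: [0.4998, 0.0019, 0.1153]
tool_rot: [[-0.995, 0.102, -0.002], [0.102, 0.995, -0.0], [0.002, -0.001, -1.0]]
force: [0.4, -0.1, 0.4]
finger_gap: 0.0228
grasp_force: 0.0
t: 12.65
position: [0.4998, 0.0019, 0.1153]
tool_rot: [[-0.995, 0.102, -0.002], [0.102, 0.995, -0.0], [0.002, -0.001, -1.0]]
force: [1.3, 1.2, -0.8]
finger_gap: 0.0214
grasp_force: 30.0
t 12.65 pos [0.4998 0.0019 0.1153] d [-0.0061  0.0004 -0.0069] w [-0.0004 -0.0011 -0.0003] F [ 1.3   1.17 -0.83] gap 0.0214 gf 30.0
[ 0.01582122 -0.00410884  0.03988486]
```

```bash
python3 -m inch '[{"hand":0,"dx":0.006,"dy":0,"dz":0,"wx":0,"wy":0,"wz":0},{"hand":0,"dx":0.015,"dy":0,"dz":0,"wx":0,"wy":0,"wz":0},{"hand":0,"dx":0.024,"dy":0,"dz":0,"wx":0,"wy":0,"wz":0},{"hand":0,"dx":0.032,"dy":0,"dz":0,"wx":0,"wy":0,"wz":0},{"hand":0,"dx":0.04,"dy":0,"dz":0,"wx":0,"wy":0,"wz":0}]'; python3 -c "
from h import *
print(monitor.observe()['wrist_torque'].round(2))"
```

```text
t: 13.28
position: [0.4901, 0.003, 0.1154]
tool_rot: [[-0.995, 0.102, -0.001], [0.102, 0.995, -0.0], [0.001, -0.001, -1.0]]
force: [5.5, 0.0, -0.9]
finger_gap: 0.0209
grasp_force: 30.0
[-0.07 -0.85  0.03]
```

```bash
python3 -m inch '[{"hand":0,"dx":0.024,"dy":0,"dz":0,"wx":0,"wy":0,"wz":0},{"hand":0,"dx":0.048,"dy":0,"dz":0,"wx":0,"wy":0,"wz":0},{"hand":0,"dx":0.072,"dy":0,"dz":0,"wx":0,"wy":0,"wz":0},{"hand":0,"dx":0.096,"dy":0,"dz":0,"wx":0,"wy":0,"wz":0},{"hand":0,"dx":0.11,"dy":0,"dz":0,"wx":0,"wy":0,"wz":0}]'; python3 -c "
from h import *
print(monitor.observe()['wrist_torque'].round(2))"
```

```text
t: 13.9
position: [0.4631, 0.0057, 0.1157]
tool_rot: [[-0.995, 0.102, 0.0], [0.102, 0.995, -0.001], [-0.0, -0.001, -1.0]]
force: [6.9, -1.1, -1.3]
finger_gap: 0.0211
grasp_force: 30.0
[-0.15 -1.12 -0.03]
```

```bash
python3 -m inch '[{"hand":0,"dx":0.015,"dy":0,"dz":0,"wx":0,"wy":0,"wz":0},{"hand":0,"dx":0.03,"dy":0,"dz":0,"wx":0,"wy":0,"wz":0},{"hand":0,"dx":0.046,"dy":0,"dz":0,"wx":0,"wy":0,"wz":0},{"hand":0,"dx":0.046,"dy":0,"dz":0,"wx":0,"wy":0,"wz":0},{"hand":0,"dx":0.046,"dy":0,"dz":0,"wx":0,"wy":0,"wz":0}]'; python3 - <<'E'
from h import *
go([.45,.007,.1157],84.2); print(monitor.observe()['wrist_torque'].round(2))
def amb(c,roi):
    h=cv2.cvtColor(c,cv2.COLOR_BGR2HSV); m=cv2.inRange(h,(8,140,120),(22,255,255)); return blob(m,roi)
R=dict(top=(285,140,315,185),side=(195,215,262,255))
for n in("top","side"):
    c,K,T=grab(n); z=np.load(n+"0.npz"); b0=amb(z["c"],R[n]); b=amb(c,R[n])
    print(n,b0[0],b0[1],b and (b[0],b[1]))
    # front/rear x extents in photometer frame of the top face (z=.145)
    a=np.radians(-5.8); ex=np.array([np.cos(a),np.sin(a)])
    for q in(b0,b):
        if q: print("   x along axis",(ray(q[0],K,T,.145)[:2]@ex).round(4))
    if n=="side": cv2.imwrite('pics/end.png',cv2.resize(c[190:300,180:340],None,fx=5,fy=5,interpolation=cv2.INTER_CUBIC))
E
```

```text
t: 14.52
position: [0.4521, 0.0069, 0.1158]
tool_rot: [[-0.995, 0.102, 0.001], [0.102, 0.995, -0.001], [-0.001, -0.001, -1.0]]
force: [7.2, -1.5, -1.3]
finger_gap: 0.0212
grasp_force: 30.0
t 14.53 pos [0.4521 0.0069 0.1158] d [ 0.0083 -0.0003  0.0003] w [-0.0003  0.0005 -0.0004] F [ 7.2  -1.49 -1.31] gap 0.0212 gf 30.0
[-0.12 -1.13  0.02]
top [297.65384615 149.47115385] [289 146  19   8 104] (array([295.43956044, 167.24175824]), array([287, 164,  18,   7,  91], dtype=int32))
   x along axis 0.7193
   x along axis 0.6714
side [215.76744186 236.        ] [210 229  12  15  86] (array([234.40229885, 239.24137931]), array([230, 232,  10,  15,  87], dtype=int32))
   x along axis 0.7175
   x along axis 0.6703
```

View pics/end.png

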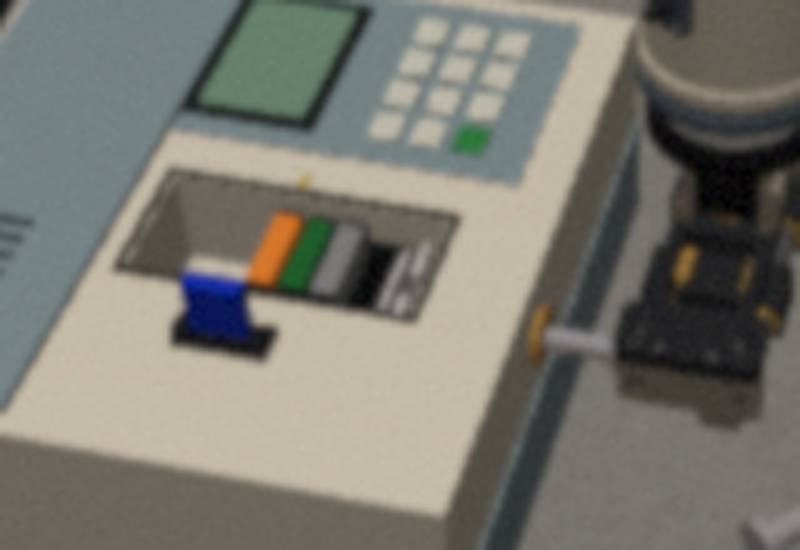

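```bash
python3 -m inch '[{"hand":0,"dx":0.002,"dy":0,"dz":0,"wx":0,"wy":0,"wz":0},{"hand":0,"dx":0.002,"dy":0,"dz":0,"wx":0,"wy":0,"wz":0},{"hand":0,"dx":0.002,"dy":0,"dz":0,"wx":0,"wy":0,"wz":0},{"hand":0,"dx":0.002,"dy":0,"dz":0,"wx":0,"wy":0,"wz":0},{"hand":0,"dx":0.002,"dy":0,"dz":0,"wx":0,"wy":0,"wz":0}]' && python3 -m inch '[{"hand":0,"dx":0,"dy":0,"dz":0,"wx":0,"wy":0,"wz":0},{"hand":0,"dx":0,"dy":0,"dz":0,"wx":0,"wy":0,"wz":0},{"hand":0,"dx":0,"dy":0,"dz":0,"wx":0,"wy":0,"wz":0}]' && python3 -c "
from h import *
print(workorder.job_done())"
```

```text
t: 15.25
position: [0.4517, 0.0069, 0.1158]
tool_rot: [[-0.995, 0.102, 0.001], [0.102, 0.995, -0.001], [-0.001, -0.001, -1.0]]
force: [7.5, 0.1, -1.2]
finger_gap: 0.0217
grasp_force: 30.0
t: 15.62
position: [0.4517, 0.0069, 0.1158]
tool_rot: [[-0.995, 0.102, 0.001], [0.102, 0.995, -0.001], [-0.001, -0.0, -1.0]]
force: [7.6, -0.2, -1.1]
finger_gap: 0.0211
grasp_force: 30.0
the job is handed in; nothing more can be done
None
```

I handed the job in at about 15.6 s with the blue slide home in the slot and let go, and the rod held by its knob with the amber glass within about 1 mm of the beam by camera; no verdict came back.

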